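# Put the brass mould away in a chest with a folding lid stay

### The job

Put the tall narrow brass mould away: raise the lid of the steel chest until its folding stay locks and holds the lid up by itself, let go of it, and stand the mould upright on the chest floor. Then break the stay's knee, lifting the lid slightly over its lock point, so that it folds and the lid closes fully. Leave the wide brass mould, the glass tumbler and the cork paddle where they are.

Things in the scene. Friction and masses are not known exactly. Their poses are not given: they have to be found in the camera images.
- chest: Grey painted steel chest, fixed; outside 210 (x) x 250 (y) x 95 mm high, walls 4 mm, open inside, inner floor 4 mm above the bench. Origin: centre of its underside. Axes: x from its front (handle side, towards the robot) to its hinge side, y to its left, z up. Lid plate 215 x 250 x 6 mm, about 0.95 kg, its top 102 mm above the bench when shut.
- stay_boss (a point): Fixed lower pivot of the folding stay, on the chest's left side only: chest x 0, y +146, z 50 mm. The stay is two flat steel links, each 88.5 mm between pivots, moving in the upright plane 146 mm left of the chest's middle, about 20 mm clear of the lid's side edge; the upper one is pivoted to an ear on the lid's side 110 mm from the hinge axis.
- lid_hinge (a point): Point on the hinge axis (which runs along chest y) at mid width: chest x +110 mm, z 100 mm. Axes as the chest's. The hinge is damped: once the stay is broken the lid sinks shut by its own weight in about 2 s.
- lid_handle (a point): Middle of the lid's handle: a round steel bar, 11 mm diameter, 120 mm long along chest y, held 40 mm in front of the lid's front edge by an arm at each end; 257 mm from the hinge axis and level with it when shut (100 mm above the bench). It moves with the lid; it can turn between the fingers as it is raised.
- lid (a joint): Lid angle, rad: 0 shut, growing as the front is raised. Stay straight and tight (dead centre, highest point) at 1.32: forcing it higher only strains the stay. Raised until tight and then eased down, the spring-urged knee goes over centre and the lid rests locked at about 1.22. Let down before it was tight, it sinks shut again.
- stay_knee (a joint): Knee angle between the two links, rad: 0 folded with the lid shut, 2.57 straight, 3.17 at its stop (locked, knee bowed towards the chest's front). Pushed back (+chest x) below 2.57 it folds towards the hinge side.
- knee_pin (a point): Middle of the pin at the stay's knee: round steel, 14 mm diameter, along chest y, 148 to 202 mm left of the chest's middle (this point 176), 20 mm head at its end. Moves on an 88.5 mm circle about stay_boss: locked at about chest x +12, z 138 mm, straight at x +41, z 128. Pushing it back across centre takes 2 to 5 N and raises the lid 6 degrees; 25 mm past centre it runs on by itself; short of that it springs back.
- mould: Tall narrow brass mould: a cup 50 mm across and 60 mm high, open at the top, wall 6 mm, about 0.35 kg. Origin: centre of its underside; z along its axis, up.
- dish_mould: Wide low brass mould, 76 mm across, 32 mm high; stands near the tall one; leave it. Origin: centre of its underside.
- tumbler: Clear glass tumbler, 72 mm across, 85 mm high; leave it. Origin: centre of its underside.
- paddle: Cork paddle lying flat, blade 110 x 70 mm, with a round wooden handle; leave it. Origin: on its underside near the joint of blade and handle.
Not all that is in view belongs to the job. Leave any purple look-alike of the mould alone.

How it is judged:
By the outcome, as a careful person would: the job done as asked, in the order asked, and still so for the second after the job is handed in, with the robot touching nothing.
It also fails if it takes over 72 s, if anything falls off the work surface, if the arm or the gripper's body presses on something with over 40 N, if the wrist force passes 120 N, or if a joint passes its speed limit or range.

### The arm

A 6-joint arm with a two-finger parallel gripper is mounted at the origin on the work surface. World frame = base frame: x ahead of the robot, y to its left, z up, the work surface at z = 0. Lengths are in m, angles in rad, forces in N, time in s.
With the tool pointing down it reaches from about 0.325 to 0.9 m from the base axis. Payload 3.5 kg.
Tool frame: the origin (TCP) lies on the front face of the gripper's body, between the roots of the fingers; the fingertips stand 73 mm ahead of it and the grasp point (between the pads) lies 54 mm ahead of it; z points along the fingers, y is the line along which they close (so a half turn about z gives the same grasp; the last joint's range is limited). The gripper opens to 85 mm and grips with 20 to 120 N. Pads are 22 mm wide; open, the fingers measure 114 mm over their backs; the gripper's body (76 mm by 85 mm) begins 54 mm behind the grasp point. The pads swing forward as they close: fully open they stand 13 mm farther back than shut.
Start: joints at [1.212, 0.276, -0.026, 1.268, 0, 1.467], TCP at [0.158, 0.605, 0.304] pointing down, gripper open.
Joint ranges: [-3.12, 3.12], [-0.85, 1.88], [-1.08, 1.24], [-1.95, 2.15], [-1.57, 1.53], [-3.14, 3.14]. Speed limits (rad/s): [2.57, 2.57, 3.14, 3.14, 3.14, 3.14].

### API

Orientations are given as a unit quaternion [w, x, y, z].
In Python, from station import get_state, viewer, job gives the robot as it stands.
- The arm moves only by the shell command python3 -m inch 'ROWS' [FORCE]. ROWS is a JSON object of lists of equal length, an entry for each row: "rot": the turn, a rotation vector about the tool's x, y, z in rad, a list of three; "translation": the shift along the tool's x, y, z in mm, a list of three; "gripper": the gripper's target within -1 to 1 (fully open at 1, half-way at 0, shut at -1). A call has exactly 5 rows; each row shifts and turns the commanded pose from where the row before left it, along the tool's axes as they then stand; what a row does not reach is not made up. A row lasts 1/12 s, in which the tool goes at most 41.7 mm and 7.16 degrees, less where a joint would pass 70% of its speed; a pose out of reach is approached as far as the arm can. A call is refused whole if a number of a shift passes 41.7 or a number of a turn 0.125, either way. A call with a gripper value outside its range is refused whole. The fingers move at their own pace and stop on an object; FORCE is the grip in N (left out, the last holds). Time passes only in rows, so rows that do not move let the fingers close, or fill a call up. It gives the time, the measured TCP pose, the force and the opening at its end, in the units of the state.
- get_state(): the state, without advancing time (a new reading comes with each control period).
- viewer.read_camera(name): name is "side" or "top"; returns the picture (384x512x3 uint8, blue, green, red); there is no depth.
- viewer.camera_params(name): a dict with "intrinsics" (3x3 intrinsics, pixels), "world_to_cam" (4x4, takes a point from world to camera coordinates). Camera axes: x right, y down, z forward; pixel columns grow to the right and rows downward; lengths in m; the calibration is good to about 2 mm. A picture is of the moment at which its call begins. camera_params takes no time and is no camera call.
- job.close_job(): hands the job in, once; it reports no verdict.
The state is a dict: "time": time; "joints": joint angles; "joint_vel": joint speeds; "tau": joint torques, N m; "ee_pos": TCP position; "ee_rot": TCP orientation; "contact_force": force on the tool from outside, world axes, zero at the start; "moment": the same for the moment, N m; "grip_width": finger opening in m.
Only numpy, scipy, OpenCV 4.12 (cv2) and the standard library are available. Lean on these libraries where they do the work, as an engineer would, in place of code of your own. Each camera call takes 0.05 s, during which the arm holds its last target. There are 200 camera calls.

## Working session

There is one attempt and no reset: what is moved stays moved. The work goes in short steps, Python scripts to look and compute and a shell command to move; the robot and the scene stay as the last step left them, time stands still between calls to the robot, and variables do not carry over. Pictures are saved under pics/ and viewed, on a budget of 10 in all, crops included, one or two more only if the job needs it, and the job is handed in when it is done.

```bash
ls; mkdir -p pics
python3 - <<'E'
from station import get_state, viewer
import cv2,numpy as np
for n in("side","top"):
    cv2.imwrite(f"pics/{n}0.png",viewer.read_camera(n)); p=viewer.camera_params(n); print(n,np.round(p["intrinsics"],1).tolist(),np.round(p["world_to_cam"],4).tolist())
s=get_state();print({k:np.round(v,3).tolist() for k,v in s.items()})
E
```

```text
pics
side [[462.2, 0.0, 256.3], [0.0, 462.2, 191.3], [0.0, 0.0, 1.0]] [[0.9991, -0.0349, 0.0257, -0.4874], [0.004, -0.5153, -0.857, 0.0692], [0.0431, 0.8563, -0.5146, 1.2511], [0.0, 0.0, 0.0, 1.0]]
top [[353.7, 0.0, 260.5], [0.0, 353.7, 186.8], [0.0, 0.0, 1.0]] [[-0.0729, -0.9973, -0.003, 0.0331], [-0.9743, 0.0719, -0.2133, 0.5094], [0.2129, -0.0126, -0.977, 1.0456], [0.0, 0.0, 0.0, 1.0]]
{'time': 0.1, 'joints': [1.212, 0.277, -0.028, 1.268, -0.0, 1.467], 'joint_vel': [-0.002, 0.001, 0.004, 0.001, -0.001, 0.001], 'tau': [0.0, -44.671, 29.613, 0.008, -0.0, -0.0], 'ee_pos': [0.158, 0.604, 0.303], 'ee_rot': [-0.0, 0.128, 0.992, -0.001], 'contact_force': [1.033, 0.161, 0.422], 'moment': [-0.018, 0.05, 0.037], 'grip_width': 0.085}
```

View pics/side0.png

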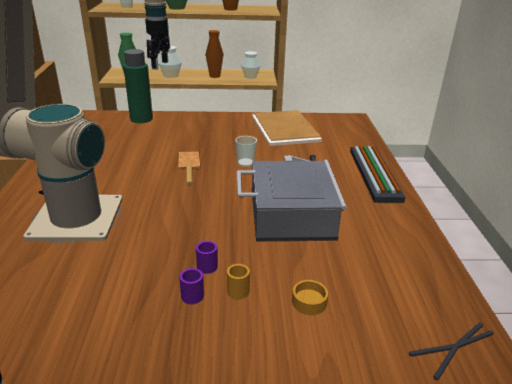

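View pics/top0.png

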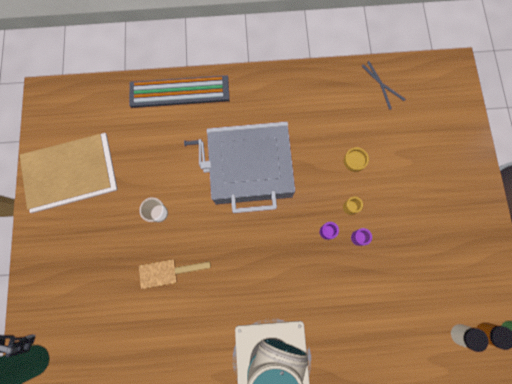

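Side view: the chest sits at about (295,195) with its handle towards the robot at (247,183). The tall brass mould is at (238,281), the dish at (310,297), and there are two purple decoys. Top view: the handle is at (254,208), the mould at (355,205), and the stay with its pin at about (195,150).

```bash
cat > h.py <<'E'
from station import get_state, viewer
import cv2,numpy as np
from scipy.spatial.transform import Rotation as R
P={n:viewer.camera_params(n) for n in("side","top")}
def ray(n,uv):
    K=np.array(P[n]["intrinsics"]);T=np.array(P[n]["world_to_cam"]);
    d=T[:3,:3].T@np.linalg.inv(K)@np.array([uv[0],uv[1],1.]);return -T[:3,:3].T@T[:3,3],d
def onz(n,uv,z):
    c,d=ray(n,uv);return c+d*(z-c[2])/d[2]
def two(a,b):
    (c1,d1),(c2,d2)=ray("side",a),ray("top",b)
    s=np.linalg.lstsq(np.c_[d1,-d2],c2-c1,rcond=None)[0];p,q=c1+s[0]*d1,c2+s[1]*d2
    return (p+q)/2,np.linalg.norm(p-q)
def proj(n,p):
    K=np.array(P[n]["intrinsics"]);T=np.array(P[n]["world_to_cam"]);q=K@(T[:3,:3]@np.array(p)+T[:3,3]);return q[:2]/q[2]
E
python3 - <<'E'
from h import *
for n in P:
    im=cv2.imread(f"pics/{n}0.png");h=cv2.cvtColor(im,cv2.COLOR_BGR2HSV)
    m=cv2.inRange(h,(17,150,60),(30,255,255))
    k,l,st,c=cv2.connectedComponentsWithStats(m)
    for i in range(1,k):
        if st[i,4]>40: print(n,st[i],c[i].round(1),onz(n,st[i,:2]+st[i,2:4]/2,.06 if n=="top" else 0).round(3))
t=cv2.imread("pics/top0.png")[115:220,180:300];s=cv2.imread("pics/side0.png")[145:245,225:350]
a=cv2.resize(t,None,fx=5,fy=5,interpolation=cv2.INTER_CUBIC);cv2.imwrite("pics/ct.png",a)
cv2.imwrite("pics/cs.png",cv2.resize(s,None,fx=5,fy=5,interpolation=cv2.INTER_CUBIC))
E
```

```text
side [227 264  23  35 700] [237.6 280.6] [ 0.438 -0.259  0.   ]
side [ 292  280   36   35 1016] [309.5 296.7] [ 0.594 -0.311 -0.   ]
top [343 147  26  25 490] [355.8 159.1] [ 0.575 -0.31   0.06 ]
top [343 196  20  19 286] [352.8 205.1] [ 0.43  -0.282  0.06 ]
```

View pics/ct.png

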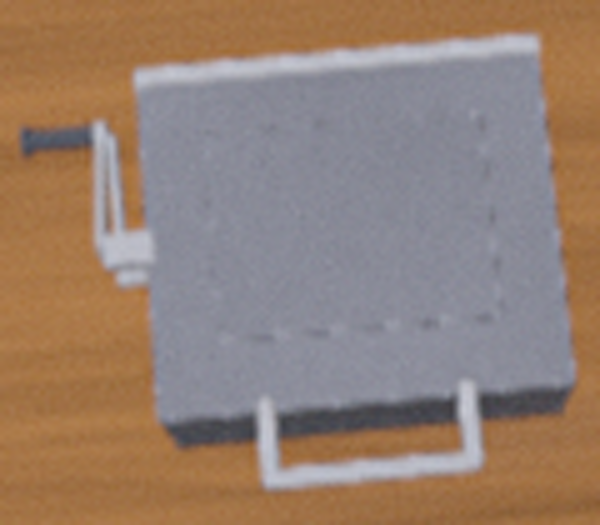

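View pics/cs.png

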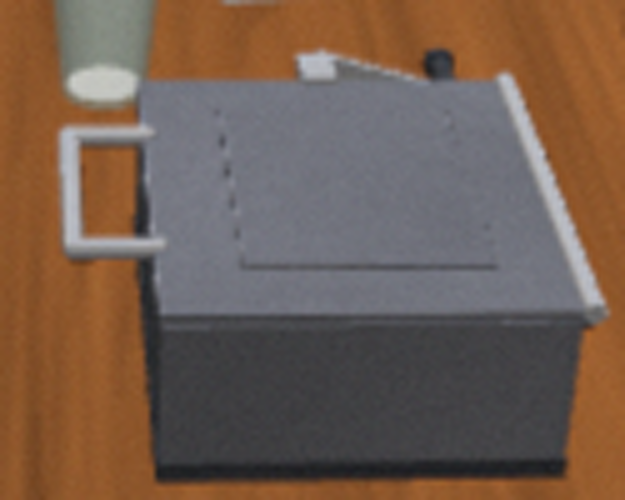

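Run:
```python
from h import *
T=lambda u,v:(u/5+179.6,v/5+114.6)
S=lambda u,v:(u/5+224.6,v/5+144.6)
print("handle",*two(S(72,190),T(373,472)))
hl,hr=onz("top",T(268,478),.1),onz("top",T(478,463),.1);print(hl,hr,(hl+hr)/2)
fl,fr=onz("top",T(160,421),.102),onz("top",T(575,384),.102);print(fl,fr,np.linalg.norm(fl-fr))
bl,br=onz("top",T(137,78),.1),onz("top",T(540,45),.1);print(bl,br)
for a,b in((hl,hr),(fl,fr),(bl,br)):
    d=a-b;print("yaw",np.arctan2(-d[0],d[1]))
s1,s2=onz("side",S(160,318),.102),onz("side",S(583,318),.102);print("side edge",s1,s2,np.linalg.norm(s1-s2))
d=s2-s1;print(np.arctan2(d[1],d[0]))
print("fl side",onz("side",S(140,80),.102))
# mould
print("mould",two((238.5,268.5),(352.9,205.5)))
print("pin", onz("top",T(57,140),.1),onz("side",S(440,55),.1))
```

```text
handle [0.43779895 0.01981585 0.0977801 ] 0.003891089900981303
[0.43646849 0.08144804 0.1       ] [ 0.4362964  -0.04239741  0.1       ] [0.43638245 0.01952532 0.1       ]
[0.47477999 0.14305901 0.102     ] [ 0.47898328 -0.1035535   0.102     ] 0.2466483246767768
[0.69153502 0.14813467 0.1       ] [ 0.69471789 -0.10217585  0.1       ]
yaw -0.0013895859357191391
yaw 0.017042444431626953
yaw 0.01271500398382273
side edge [ 0.48209799 -0.11117434  0.102     ] [ 0.68987268 -0.11023752  0.102     ] 0.2077768084726015
0.004508799507789836
fl side [0.47943959 0.14137    0.102     ]
mould (array([ 0.43439896, -0.28237582,  0.05740799]), np.float64(0.007377227618092372))
pin [0.65484687 0.19873616 0.1       ] [0.66017864 0.1806162  0.1       ]
```

```bash
python3 - <<'E'
from h import *
print("mould",two((238.5,270),(354.7,204.3)), onz("top",(354.7,204.3),.06))
E
python3 -m inch '{"rot":[[0,0,0.125],[0,0,0.125],[0,0,0.125],[0,0,0.125],[0,0,0.125]],"translation":[[0,0,0],[0,0,0],[0,0,0],[0,0,0],[0,0,0]],"gripper":[-0.3,-0.3,-0.3,-0.3,-0.3]}' 20
python3 -m inch '{"rot":[[0,0,0.125],[0,0,0.125],[0,0,0.125],[0,0,0.125],[0,0,0.125]],"translation":[[0,0,0],[0,0,0],[0,0,0],[0,0,0],[0,0,0]],"gripper":[-0.3,-0.3,-0.3,-0.3,-0.3]}'
python3 -m inch '{"rot":[[0,0,0.055],[0,0,0],[0,0,0],[0,0,0],[0,0,0]],"translation":[[0,0,0],[-30,14,4],[-30,14,4],[-30,14,4],[-30,14,4]],"gripper":[-0.3,-0.3,-0.3,-0.3,-0.3]}'
for i in 1 2 3; do python3 -m inch '{"rot":[[0,0,0],[0,0,0],[0,0,0],[0,0,0],[0,0,0]],"translation":[[-30,14,4],[-30,14,4],[-30,14,4],[-30,14,4],[-30,14,4]],"gripper":[-0.3,-0.3,-0.3,-0.3,-0.3]}'; done
```

```text
mould (array([ 0.43594834, -0.28815935,  0.05846854]), np.float64(0.004212125325307039)) [ 0.43360471 -0.28786474  0.06      ]
time: 0.52
ee_pos: [0.158, 0.6043, 0.3032]
ee_rot: [0.0, 0.429, 0.903, -0.001]
contact_force: [-0.1, 0.2, 0.3]
grip_width: 0.0299
time: 0.93
ee_pos: [0.158, 0.6043, 0.3032]
ee_rot: [0.0, 0.686, 0.728, -0.001]
contact_force: [-0.2, 0.0, 0.1]
grip_width: 0.03
time: 1.35
ee_pos: [0.2154, 0.4837, 0.2871]
ee_rot: [0.0, 0.703, 0.711, -0.001]
contact_force: [0.9, 0.8, 0.3]
grip_width: 0.0296
time: 1.77
ee_pos: [0.2869, 0.3342, 0.2673]
ee_rot: [0.0, 0.703, 0.711, -0.0]
contact_force: [1.0, 0.5, 0.9]
grip_width: 0.0301
time: 2.18
ee_pos: [0.3583, 0.185, 0.2475]
ee_rot: [-0.0, 0.703, 0.711, -0.0]
contact_force: [0.6, -0.1, -0.8]
grip_width: 0.0299
time: 2.6
ee_pos: [0.4299, 0.0357, 0.2275]
ee_rot: [-0.0, 0.704, 0.711, -0.0]
contact_force: [0.3, 0.6, -0.7]
grip_width: 0.0299
```

```bash
python3 -m inch '{"rot":[[0,0,0],[0,0,0],[0,0,0],[0,0,0],[0,0,0]],"translation":[[-8,4,10],[-8,4,10],[0,0,10],[0,0,0],[0,0,0]],"gripper":[-0.3,-0.3,-0.3,-0.3,-0.3]}'
python3 - <<'E'
from h import *
a=viewer.read_camera("side")[100:250,190:390];b=viewer.read_camera("top")[100:250,160:360]
cv2.imwrite("pics/g1.png",cv2.resize(np.hstack([a,b]),None,fx=2,fy=2,interpolation=cv2.INTER_CUBIC))
print(proj("side",(.438,.0195,.1)),proj("side",get_state()["ee_pos"]+np.array([0,0,-.073])))
E
```

```text
time: 3.02
ee_pos: [0.4363, 0.0225, 0.1966]
ee_rot: [-0.002, 0.703, 0.711, -0.001]
contact_force: [0.9, 0.5, 0.9]
grip_width: 0.0299
[238.36291163 182.06220184] [238.1967185 173.3664932]
```

View pics/g1.png

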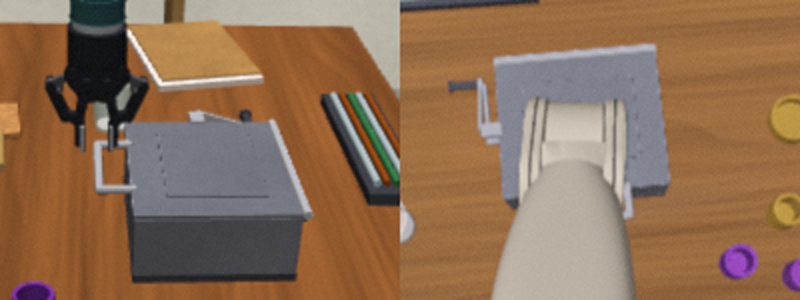

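The side view shows the fingertips at (81,146) and (113,147) in the crop, straddling the bar at x=99, so they are well centred. I'll go down and grip.

```bash
python3 -m inch '{"rot":[[0,0,0],[0,0,0],[0,0,0],[0,0,0],[0,0,0]],"translation":[[-2,1,13],[0,0,13],[0,0,13],[0,0,0],[0,0,0]],"gripper":[-0.3,-0.3,-0.3,-0.3,-0.3]}'
python3 -m inch '{"rot":[[0,0,0],[0,0,0],[0,0,0],[0,0,0],[0,0,0]],"translation":[[0,0,0],[0,0,0],[0,0,0],[0,0,0],[0,0,0]],"gripper":[-1,-1,-1,-1,-1]}' 25
python3 - <<'E'
import numpy as np
t=np.linspace(0,1.34,31);p=np.c_[-257*np.cos(t),257*np.sin(t)]
print([[int(round(v)) for v in r] for r in np.diff(p.round(0),axis=0)], p[-1])
E
```

```text
time: 3.53
ee_pos: [0.4385, 0.0201, 0.1589]
ee_rot: [-0.0, 0.703, 0.711, -0.0]
contact_force: [0.1, 0.1, -0.3]
grip_width: 0.0298
time: 3.95
ee_pos: [0.4387, 0.0197, 0.1599]
ee_rot: [-0.0, 0.703, 0.711, 0.0]
contact_force: [-3.6, 0.6, 6.8]
grip_width: 0.01
[[0, 11], [1, 12], [1, 11], [2, 12], [2, 11], [3, 11], [3, 11], [4, 11], [4, 11], [5, 10], [5, 10], [6, 10], [6, 10], [7, 9], [7, 10], [7, 8], [8, 9], [8, 8], [8, 8], [9, 7], [9, 7], [9, 7], [10, 6], [10, 6], [10, 5], [11, 5], [10, 4], [11, 4], [11, 3], [11, 3]] [-58.78947161 250.18552722]
```

```bash
python3 -m inch '{"rot":[[0,0,0],[0,0,0],[0,0,0],[0,0,0],[0,0,0]],"translation":[[0,0,-11],[0,1,-12],[0,1,-11],[0,2,-12],[0,2,-11]],"gripper":[-1,-1,-1,-1,-1]}'
python3 -m inch '{"rot":[[0,0,0],[0,0,0],[0,0,0],[0,0,0],[0,0,0]],"translation":[[0,3,-11],[0,3,-11],[0,4,-11],[0,4,-11],[0,5,-10]],"gripper":[-1,-1,-1,-1,-1]}'
python3 -m inch '{"rot":[[0,0,0],[0,0,0],[0,0,0],[0,0,0],[0,0,0]],"translation":[[0,5,-10],[0,6,-10],[0,6,-10],[0,7,-9],[0,7,-10]],"gripper":[-1,-1,-1,-1,-1]}'
```

```text
time: 4.37
ee_pos: [0.4445, 0.0198, 0.216]
ee_rot: [-0.001, 0.703, 0.711, 0.0]
contact_force: [2.4, 0.1, -5.6]
grip_width: 0.0096
time: 4.78
ee_pos: [0.4626, 0.0201, 0.2701]
ee_rot: [-0.002, 0.703, 0.711, -0.001]
contact_force: [-4.8, 1.3, -3.5]
grip_width: 0.0099
time: 5.2
ee_pos: [0.4918, 0.0206, 0.319]
ee_rot: [-0.004, 0.703, 0.711, -0.003]
contact_force: [-10.2, 3.3, 0.2]
grip_width: 0.01
```

```bash
python3 -m inch '{"rot":[[0,0,0],[0,0,0],[0,0,0],[0,0,0],[0,0,0]],"translation":[[0,7,-8],[0,8,-9],[0,8,-8],[0,8,-8],[0,9,-7]],"gripper":[-1,-1,-1,-1,-1]}'
python3 -m inch '{"rot":[[0,0,0],[0,0,0],[0,0,0],[0,0,0],[0,0,0]],"translation":[[0,9,-7],[0,9,-7],[0,10,-6],[0,10,-6],[0,10,-5]],"gripper":[-1,-1,-1,-1,-1]}'
python3 - <<'E'
from h import *
a=viewer.read_camera("side")[60:260,180:380]
cv2.imwrite("pics/g2.png",cv2.resize(a,None,fx=2.5,fy=2.5,interpolation=cv2.INTER_CUBIC))
E
```

```text
time: 5.62
ee_pos: [0.5313, 0.0213, 0.3613]
ee_rot: [-0.004, 0.703, 0.711, -0.003]
contact_force: [-16.3, 3.8, 12.5]
grip_width: 0.0099
time: 6.03
ee_pos: [0.582, 0.0221, 0.3946]
ee_rot: [-0.001, 0.703, 0.711, 0.001]
contact_force: [-10.6, 4.2, 13.6]
grip_width: 0.0095
```

View pics/g2.png

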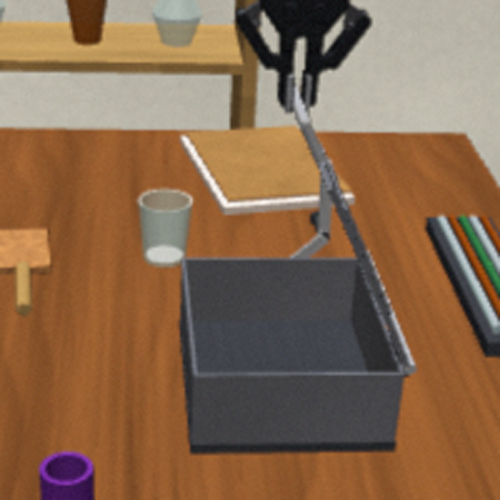

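The lid is at about 1.12 rad and the knee is still bent back. The bar is between the fingers, and I'll carry on to tight.

```bash
python3 -m inch '{"rot":[[0,0,0],[0,0,0],[0,0,0],[0,0,0],[0,0,0]],"translation":[[0,10,-6],[0,10,-5],[0,10,-4],[0,6,-2],[0,0,0]],"gripper":[-1,-1,-1,-1,-1]}'
python3 -m inch '{"rot":[[0,0,0],[0,0,0],[0,0,0],[0,0,0],[0,0,0]],"translation":[[0,4,-1],[0,4,-1],[0,2,0],[0,0,0],[0,0,0]],"gripper":[-1,-1,-1,-1,-1]}'
python3 - <<'E'
from station import get_state;import numpy as np
p=get_state()["ee_pos"]; d=np.array([p[0]-.695,p[2]-.059+.0-.1]);print(np.linalg.norm(d),np.arctan2(d[1],-d[0]))
E
```

```text
time: 6.5
ee_pos: [0.6213, 0.0227, 0.4103]
ee_rot: [0.001, 0.703, 0.711, 0.003]
contact_force: [-1.1, 5.4, 3.8]
grip_width: 0.0094
time: 6.92
ee_pos: [0.6294, 0.0228, 0.4123]
ee_rot: [0.0, 0.703, 0.711, 0.002]
contact_force: [-4.7, 4.4, 5.3]
grip_width: 0.0095
0.2616432518248811 1.3175133165026915
```

```bash
python3 -m inch '{"rot":[[0,0,0],[0,0,0],[0,0,0],[0,0,0],[0,0,0]],"translation":[[0,2,0],[0,2,0],[0,0,0],[0,0,0],[0,0,0]],"gripper":[-1,-1,-1,-1,-1]}'
python3 -m inch '{"rot":[[0,0,0],[0,0,0],[0,0,0],[0,0,0],[0,0,0]],"translation":[[0,2,0],[0,2,0],[0,0,0],[0,0,0],[0,0,0]],"gripper":[-1,-1,-1,-1,-1]}'
python3 - <<'E'
from h import *
a=viewer.read_camera("side")[60:260,180:380]
cv2.imwrite("pics/g3.png",cv2.resize(a,None,fx=2.5,fy=2.5,interpolation=cv2.INTER_CUBIC))
E
```

```text
time: 7.33
ee_pos: [0.632, 0.0229, 0.4129]
ee_rot: [-0.001, 0.703, 0.711, 0.001]
contact_force: [-7.7, 3.7, 8.6]
grip_width: 0.0098
time: 7.75
ee_pos: [0.6336, 0.0229, 0.4132]
ee_rot: [-0.003, 0.703, 0.711, -0.001]
contact_force: [-14.2, 4.0, 12.5]
grip_width: 0.0097
```

```bash
python3 -m inch '{"rot":[[0,0,0],[0,0,0],[0,0,0],[0,0,0],[0,0,0]],"translation":[[0,-6,0],[0,-6,1],[0,-6,1],[0,-6,2],[0,0,0]],"gripper":[-1,-1,-1,-1,-1]}'
python3 -m inch '{"rot":[[0,0,0],[0,0,0],[0,0,0],[0,0,0],[0,0,0]],"translation":[[0,-5,2],[0,-4,2],[0,0,0],[0,0,0],[0,0,0]],"gripper":[-1,-1,-1,-1,-1]}'
python3 - <<'E'
from h import *
a=viewer.read_camera("side")[60:260,180:380];b=viewer.read_camera("top")[80:230,150:350]
a=cv2.resize(a,None,fx=2,fy=2,interpolation=cv2.INTER_CUBIC);b=cv2.resize(b,(400,300),interpolation=cv2.INTER_CUBIC)
cv2.imwrite("pics/g4.png",np.hstack([a,np.vstack([b,np.zeros((100,400,3),np.uint8)])]))
E
```

```text
time: 8.22
ee_pos: [0.6128, 0.0225, 0.4073]
ee_rot: [0.0, 0.703, 0.711, 0.002]
contact_force: [-3.0, 6.3, 3.9]
grip_width: 0.0094
time: 8.63
ee_pos: [0.6055, 0.0223, 0.4046]
ee_rot: [0.002, 0.703, 0.711, 0.004]
contact_force: [-2.0, 4.8, 6.1]
grip_width: 0.0098
```

View pics/g4.png

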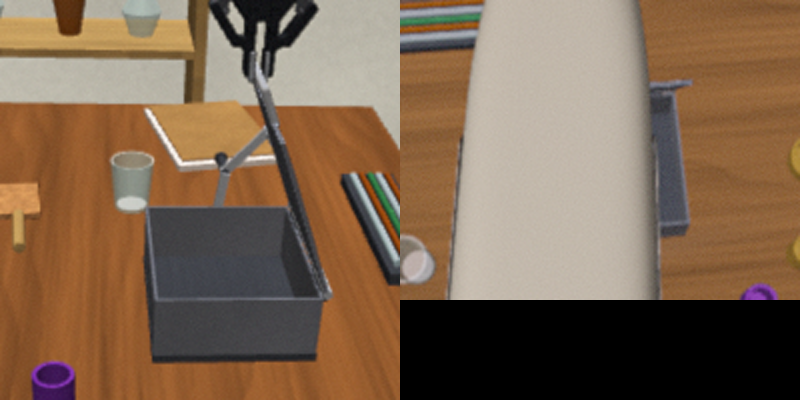

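The knee is bowed to the front with its pin at (221,158) in the side crop, so the stay is locked. Next I release the lid and travel to the mould.

```bash
python3 -m inch '{"rot":[[0,0,0],[0,0,0],[0,0,0],[0,0,0],[0,0,0]],"translation":[[0,0,0],[0,0,0],[0,0,0],[0,0,-5],[0,0,-15]],"gripper":[-0.3,-0.3,-0.3,-0.3,-0.3]}'
python3 -m inch '{"rot":[[0,0,0],[0,0,0],[0,0,0],[0,0,0],[0,0,0]],"translation":[[0,0,-20],[0,0,-20],[0,-10,0],[0,-20,0],[0,-20,0]],"gripper":[-0.3,-0.3,-0.3,-0.3,-0.3]}'
for i in 1 2; do python3 -m inch '{"rot":[[0,0,0],[0,0,0],[0,0,0],[0,0,0],[0,0,0]],"translation":[[-31,-12,8],[-31,-12,8],[-31,-12,8],[-31,-12,8],[-31,-12,8]],"gripper":[1,1,1,1,1]}'; done
for i in 1 2; do python3 -m inch '{"rot":[[0,0,-0.125],[0,0,-0.125],[0,0,-0.125],[0,0,-0.125],[0,0,-0.125]],"translation":[[0,0,18],[0,0,18],[0,0,18],[0,0,18],[0,0,18]],"gripper":[1,1,1,1,1]}'; done
python3 -m inch '{"rot":[[0,0,-0.125],[0,0,-0.125],[0,0,-0.07],[0,0,0],[0,0,0]],"translation":[[0,0,0],[0,0,0],[0,0,0],[0,0,0],[0,0,0]],"gripper":[1,1,1,1,1]}'
python3 - <<'E'
from h import *
a=viewer.read_camera("side");cv2.imwrite("pics/s5.png",a);t=viewer.read_camera("top");cv2.imwrite("pics/t5.png",t)
a=cv2.resize(a[60:360,180:380],None,fx=2,fy=2,interpolation=cv2.INTER_CUBIC);b=cv2.resize(t[80:280,180:380],None,fx=2,fy=2,interpolation=cv2.INTER_CUBIC)
c=np.zeros((600,800,3),np.uint8);c[:,:400]=a;c[:400,400:]=b;cv2.imwrite("pics/g5.png",c)
E
```

```text
time: 9.15
ee_pos: [0.6032, 0.0208, 0.4186]
ee_rot: [-0.002, 0.704, 0.71, -0.002]
contact_force: [0.3, -0.3, 0.2]
grip_width: 0.0299
time: 9.57
ee_pos: [0.5537, 0.0203, 0.4606]
ee_rot: [0.0, 0.704, 0.711, -0.0]
contact_force: [-0.0, 0.5, -0.1]
grip_width: 0.0301
time: 9.98
ee_pos: [0.4942, -0.1362, 0.4202]
ee_rot: [-0.0, 0.703, 0.711, -0.0]
contact_force: [0.2, 0.2, 0.2]
grip_width: 0.0853
time: 10.4
ee_pos: [0.4357, -0.2919, 0.3802]
ee_rot: [-0.0, 0.704, 0.71, -0.0]
contact_force: [0.2, -0.9, 0.2]
grip_width: 0.0853
time: 10.82
ee_pos: [0.4363, -0.2906, 0.2896]
ee_rot: [-0.0, 0.449, 0.894, -0.0]
contact_force: [0.2, -0.4, -0.4]
grip_width: 0.0851
time: 11.23
ee_pos: [0.4364, -0.2904, 0.1997]
ee_rot: [-0.0, 0.152, 0.988, -0.0]
contact_force: [-0.8, 0.3, -0.2]
grip_width: 0.0851
time: 11.65
ee_pos: [0.4367, -0.2905, 0.2007]
ee_rot: [-0.0, -0.003, 1.0, 0.0]
contact_force: [0.2, 0.5, 0.1]
grip_width: 0.0853
```

View pics/g5.png

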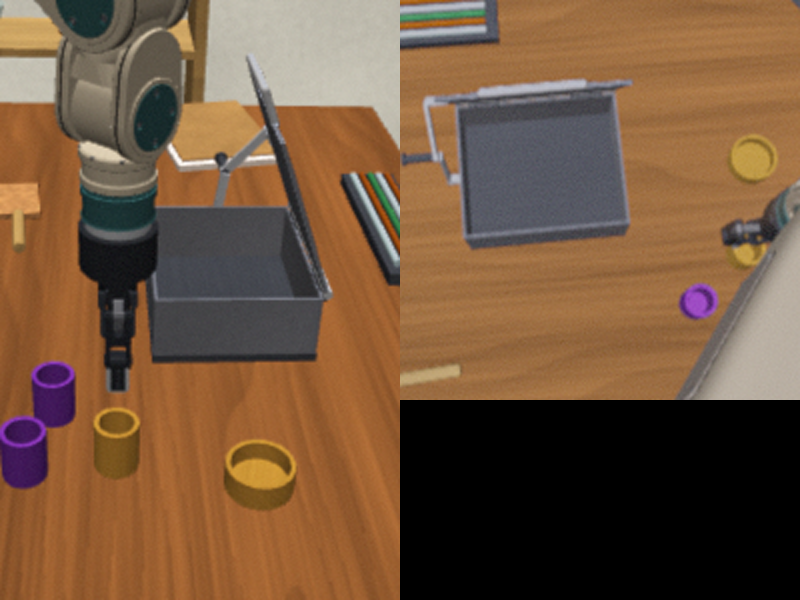

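The lid holds by itself: the knee pin at (221,160) is still bowed forward. The fingers (118,380) are over the mould, whose rim is at (116,418). The wrist is bulky and the raised handle leans over the chest, so I'll grasp the mould with the tool pitched 14° back towards the robot to keep clear of it.

```bash
python3 -m inch '{"rot":[[0,-0.125,0],[0,-0.125,0],[0,0,0],[0,0,0],[0,0,0]],"translation":[[15,2,0],[0,0,0],[0,0,0],[5,0,19.4],[5,0,19.4]],"gripper":[1,1,1,1,1]}'
python3 -m inch '{"rot":[[0,0,0],[0,0,0],[0,0,0],[0,0,0],[0,0,0]],"translation":[[5,0,19.4],[5,0,19.4],[5,0,19.4],[0,0,0],[0,0,0]],"gripper":[1,1,1,1,1]}'
python3 -m inch '{"rot":[[0,0,0],[0,0,0],[0,0,0],[0,0,0],[0,0,0]],"translation":[[0,0,0],[0,0,0],[0,0,0],[0,0,0],[0,0,0]],"gripper":[-1,-1,-1,-1,-1]}' 40
python3 -m inch '{"rot":[[0,0,0],[0,0,0],[0,0,0],[0,0,0],[0,0,0]],"translation":[[0,0,0],[0,0,0],[0,0,0],[0,0,0],[0,0,0]],"gripper":[-1,-1,-1,-1,-1]}'
```

```text
time: 12.17
ee_pos: [0.4229, -0.2903, 0.1625]
ee_rot: [0.125, -0.004, 0.992, -0.001]
contact_force: [0.6, -0.3, -0.5]
grip_width: 0.085
time: 12.58
ee_pos: [0.4218, -0.2884, 0.1001]
ee_rot: [0.123, -0.004, 0.992, 0.001]
contact_force: [-0.3, -1.1, 0.1]
grip_width: 0.0854
time: 13.0
ee_pos: [0.4228, -0.2894, 0.1026]
ee_rot: [0.126, -0.005, 0.992, -0.0]
contact_force: [-0.2, 1.6, 4.7]
grip_width: 0.0493
time: 13.42
ee_pos: [0.4228, -0.2894, 0.1026]
ee_rot: [0.126, -0.005, 0.992, -0.0]
contact_force: [-1.6, 1.8, 5.2]
grip_width: 0.0491
```

```bash
python3 -m inch '{"rot":[[0,0,0],[0,0,0],[0,0,0],[0,0,0],[0,0,0]],"translation":[[-5,0,-19.4],[-5,0,-19.4],[-5,0,-19.4],[-5,0,-19.4],[-5,0,-19.4]],"gripper":[-1,-1,-1,-1,-1]}'
python3 -m inch '{"rot":[[0,0,0],[0,0,0],[0,0,0],[0,0,0],[0,0,0]],"translation":[[-5,0,-19.4],[-5,0,-19.4],[-12,29,3],[-12,29,3],[-12,29,3]],"gripper":[-1,-1,-1,-1,-1]}'
python3 -m inch '{"rot":[[0,0,0],[0,0,0],[0,0,0],[0,0,0],[0,0,0]],"translation":[[-12,29,3],[-12,29,3],[-12,29,3],[-12,29,3],[-12,29,3]],"gripper":[-1,-1,-1,-1,-1]}'
python3 -m inch '{"rot":[[0,0,0],[0,0,0],[0,0,0],[0,0,0],[0,0,0]],"translation":[[-12,29,3],[-12,29,3],[0,0,0],[0,0,0],[0,0,0]],"gripper":[-1,-1,-1,-1,-1]}'
python3 - <<'E'
from h import *
a=viewer.read_camera("side");cv2.imwrite("pics/s6.png",a)
cv2.imwrite("pics/g6.png",cv2.resize(a[30:260,180:380],None,fx=2.5,fy=2.5,interpolation=cv2.INTER_CUBIC))
E
```

```text
time: 13.83
ee_pos: [0.4211, -0.288, 0.2015]
ee_rot: [0.124, -0.004, 0.992, 0.001]
contact_force: [0.6, -0.7, -4.4]
grip_width: 0.0493
time: 14.25
ee_pos: [0.4579, -0.2006, 0.2416]
ee_rot: [0.124, -0.003, 0.992, 0.0]
contact_force: [0.1, 0.4, -4.8]
grip_width: 0.0492
time: 14.67
ee_pos: [0.518, -0.0541, 0.241]
ee_rot: [0.124, -0.004, 0.992, 0.001]
contact_force: [0.3, -0.5, -3.7]
grip_width: 0.0493
time: 15.08
ee_pos: [0.5421, 0.0025, 0.2409]
ee_rot: [0.123, -0.005, 0.992, 0.0]
contact_force: [-1.0, -0.2, -4.3]
grip_width: 0.0492
```

View pics/g6.png

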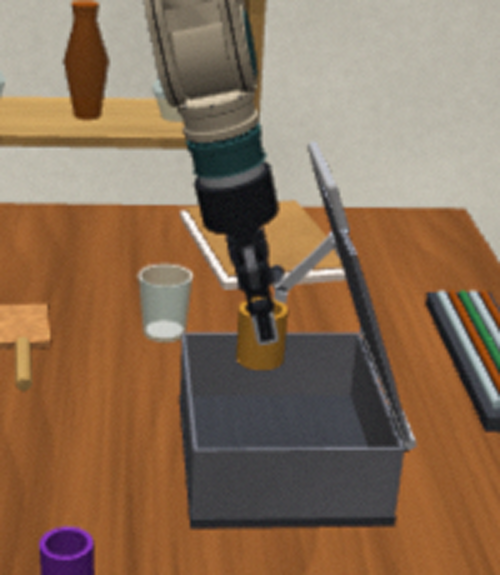

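The mould is upright in the grip at (262,335), over the open chest and well clear of the lid. Lowering it now.

```bash
python3 -m inch '{"rot":[[0,0,0],[0,0,0],[0,0,0],[0,0,0],[0,0,0]],"translation":[[5,0,19.4],[5,0,19.4],[5,0,19.4],[5,0,19.4],[5,0,19.4]],"gripper":[-1,-1,-1,-1,-1]}'
python3 -m inch '{"rot":[[0,0,0],[0,0,0],[0,0,0],[0,0,0],[0,0,0]],"translation":[[3.7,0,14.5],[2.5,0,9.7],[1,0,4],[0,0,0],[0,0,0]],"gripper":[-1,-1,-1,-1,-1]}'
python3 -m inch '{"rot":[[0,0,0],[0,0,0],[0,0,0],[0,0,0],[0,0,0]],"translation":[[0.5,0,2],[0.5,0,2],[0.3,0,1],[0,0,0],[0,0,0]],"gripper":[-1,-1,-1,-1,-1]}'
```

```text
time: 15.55
ee_pos: [0.5423, 0.0009, 0.1406]
ee_rot: [0.124, -0.003, 0.992, 0.0]
contact_force: [-0.8, -0.1, -3.5]
grip_width: 0.0495
time: 15.97
ee_pos: [0.5435, 0.0018, 0.113]
ee_rot: [0.125, -0.004, 0.992, 0.0]
contact_force: [0.5, -0.2, -3.9]
grip_width: 0.0492
time: 16.38
ee_pos: [0.543, 0.0025, 0.1073]
ee_rot: [0.125, -0.005, 0.992, 0.001]
contact_force: [1.1, 0.2, -4.9]
grip_width: 0.0491
```

```bash
python3 -m inch '{"rot":[[0,0,0],[0,0,0],[0,0,0],[0,0,0],[0,0,0]],"translation":[[0.3,0,1],[0.3,0,1],[0,0,0],[0,0,0],[0,0,0]],"gripper":[-1,-1,-1,-1,-1]}'
python3 -m inch '{"rot":[[0,0,0],[0,0,0],[0,0,0],[0,0,0],[0,0,0]],"translation":[[0.3,0,1],[0,0,0],[0,0,0],[0,0,0],[0,0,0]],"gripper":[-1,-1,-1,-1,-1]}'
```

```text
time: 16.8
ee_pos: [0.5434, 0.0025, 0.1067]
ee_rot: [0.125, -0.005, 0.992, 0.001]
contact_force: [-7.2, 0.6, 8.2]
grip_width: 0.0495
time: 17.22
ee_pos: [0.5434, 0.0025, 0.1067]
ee_rot: [0.126, -0.005, 0.992, 0.0]
contact_force: [-8.7, 1.6, 16.1]
grip_width: 0.0491
```

The mould is on the floor, with the force up to 16 N. Now I release it, withdraw and go to the knee's left side.

```bash
python3 -m inch '{"rot":[[0,0,0],[0,0,0],[0,0,0],[0,0,0],[0,0,0]],"translation":[[0,0,0],[0,0,0],[0,0,0],[0,0,0],[0,0,0]],"gripper":[0.8,0.8,0.8,0.8,0.8]}'
python3 -m inch '{"rot":[[0,0,0],[0,0,0],[0,0,0],[0,0,0],[0,0,0]],"translation":[[-2.5,0,-9.7],[-5,0,-19.4],[-5,0,-19.4],[-5,0,-19.4],[-5,0,-19.4]],"gripper":[0.8,0.8,0.8,0.8,0.8]}'
python3 -m inch '{"rot":[[0,0,0],[0,0,0],[0,0,0],[0,0,0],[0,0,0]],"translation":[[-5,0,-19.4],[-5,0,-19.4],[-5,0,-19.4],[0,28,0],[0,28,0]],"gripper":[-1,-1,-1,-1,-1]}'
python3 -m inch '{"rot":[[0,0,0],[0,0,0],[0,0,0],[0,0,0],[0,0,0]],"translation":[[0,28,0],[0,28,0],[0,28,0],[0,28,0],[0,28,0]],"gripper":[-1,-1,-1,-1,-1]}'
python3 -m inch '{"rot":[[0,0.125,0],[0,0.125,0],[0.125,0,0],[0.125,0,0],[0.125,0,0]],"translation":[[0,28,0],[0,0,0],[0,0,0],[0,0,0],[0,0,0]],"gripper":[-1,-1,-1,-1,-1]}'
python3 -m inch '{"rot":[[0.125,0,0],[0,0,0],[0,0,0],[0,0,0],[0,0,0]],"translation":[[0,0,0],[0,0,0],[0,0,0],[0,0,0],[0,0,0]],"gripper":[-1,-1,-1,-1,-1]}'
python3 - <<'E'
from h import *
a=viewer.read_camera("side");cv2.imwrite("pics/s7.png",a);t=viewer.read_camera("top");cv2.imwrite("pics/t7.png",t)
a=cv2.resize(a[40:240,200:350],(450,600),interpolation=cv2.INTER_CUBIC);b=cv2.resize(t[100:220,150:220],(350,600),interpolation=cv2.INTER_CUBIC)
cv2.imwrite("pics/g7.png",np.hstack([a,b]))
print(proj("side",(.596,.196,.138)),proj("top",(.596,.196,.138)))
E
```

```text
time: 17.63
ee_pos: [0.5432, 0.0024, 0.1041]
ee_rot: [0.125, -0.005, 0.992, 0.001]
contact_force: [0.1, -0.2, 0.8]
grip_width: 0.077
time: 18.05
ee_pos: [0.543, 0.0024, 0.1957]
ee_rot: [0.125, -0.005, 0.992, 0.001]
contact_force: [0.7, -0.1, -1.3]
grip_width: 0.077
time: 18.47
ee_pos: [0.5443, 0.058, 0.2575]
ee_rot: [0.127, -0.003, 0.992, 0.0]
contact_force: [0.4, 0.6, -0.9]
grip_width: 0.0162
time: 18.88
ee_pos: [0.5412, 0.1997, 0.2551]
ee_rot: [0.125, -0.005, 0.992, 0.001]
contact_force: [0.6, -0.3, -0.5]
grip_width: 0.0003
time: 19.3
ee_pos: [0.5423, 0.2265, 0.2559]
ee_rot: [0.002, -0.004, 0.982, -0.189]
contact_force: [0.7, 0.1, -0.6]
grip_width: 0.0001
time: 19.72
ee_pos: [0.5412, 0.2257, 0.2551]
ee_rot: [0.001, -0.004, 0.969, -0.246]
contact_force: [0.1, -0.1, -1.0]
grip_width: -0.0002
[291.54639817 141.64844303] [190.02891762 157.23461806]
```

View pics/g7.png

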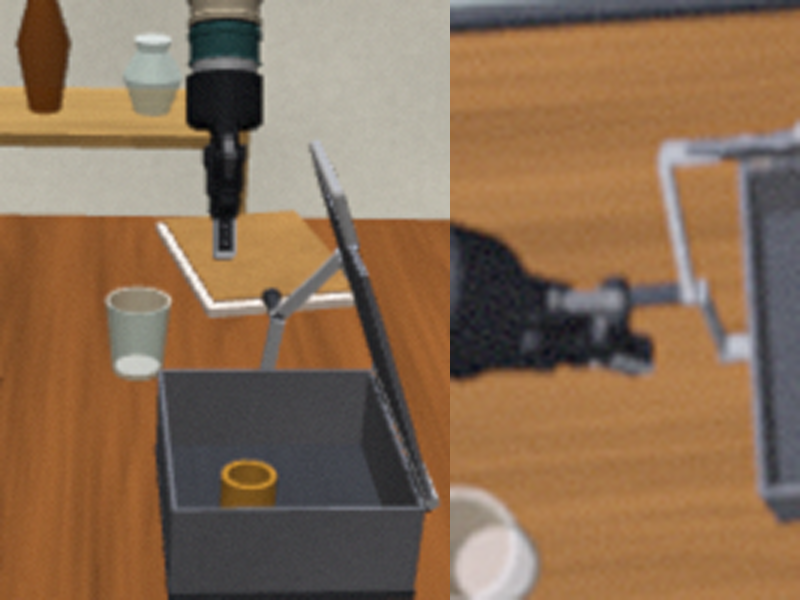

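The mould stands upright on the chest floor at (247,485). The stay is still locked, with the pin head at (272,300) and within 1–2 px of prediction. The closed fingers are in front of the pin and to its left. I'll lower and push.

```bash
python3 -m inch '{"rot":[[0,0,0],[0,0,0],[0,0,0],[0,0,0],[0,0,0]],"translation":[[0,7.7,14],[0,7.7,14],[0,7.7,14],[0,7.7,14],[0,7.7,14]],"gripper":[-1,-1,-1,-1,-1]}'
python3 -m inch '{"rot":[[0,0,0],[0,0,0],[0,0,0],[0,0,0],[0,0,0]],"translation":[[-10,0,0],[-10,0,0],[-10,0,0],[-6,0,0],[-6,0,0]],"gripper":[-1,-1,-1,-1,-1]}'
python3 -m inch '{"rot":[[0,0,0],[0,0,0],[0,0,0],[0,0,0],[0,0,0]],"translation":[[-6,1,1.8],[-6,1,1.8],[0,0,0],[0,0,0],[0,0,0]],"gripper":[-1,-1,-1,-1,-1]}'
```

```text
time: 20.23
ee_pos: [0.5413, 0.2259, 0.1745]
ee_rot: [0.002, -0.004, 0.969, -0.247]
contact_force: [-0.1, -0.1, -0.8]
grip_width: -0.0
time: 20.65
ee_pos: [0.584, 0.2268, 0.1754]
ee_rot: [0.001, -0.004, 0.969, -0.247]
contact_force: [-3.4, -0.8, 0.6]
grip_width: 0.0001
time: 21.07
ee_pos: [0.5953, 0.2273, 0.1704]
ee_rot: [0.001, -0.004, 0.969, -0.247]
contact_force: [-1.0, -0.3, 1.8]
grip_width: -0.0
```

```bash
python3 -m inch '{"rot":[[0,0,0],[0,0,0],[0,0,0],[0,0,0],[0,0,0]],"translation":[[-9,2,3.6],[-9,2,3.6],[-9,2.2,4],[-9,2.2,4],[-9,2.2,4]],"gripper":[-1,-1,-1,-1,-1]}'
python3 -m inch '{"rot":[[0,0,0],[0,0,0],[0,0,0],[0,0,0],[0,0,0]],"translation":[[-5,2,4],[0,0,0],[0,0,0],[0,0,0],[0,0,0]],"gripper":[-1,-1,-1,-1,-1]}'
python3 - <<'E'
from h import *
a=viewer.read_camera("side");t=viewer.read_camera("top")
a=cv2.resize(a[40:240,200:350],(450,600),interpolation=cv2.INTER_CUBIC);b=cv2.resize(t[100:220,150:220],(350,600),interpolation=cv2.INTER_CUBIC)
cv2.imwrite("pics/g8.png",np.hstack([a,b]))
E
```

```text
time: 21.48
ee_pos: [0.633, 0.2266, 0.1455]
ee_rot: [-0.009, -0.007, 0.969, -0.248]
contact_force: [-31.3, 2.2, 9.2]
grip_width: 0.0001
time: 21.9
ee_pos: [0.6412, 0.2265, 0.1392]
ee_rot: [-0.005, -0.006, 0.969, -0.248]
contact_force: [-6.1, -1.1, -4.3]
grip_width: 0.0002
```

View pics/g8.png

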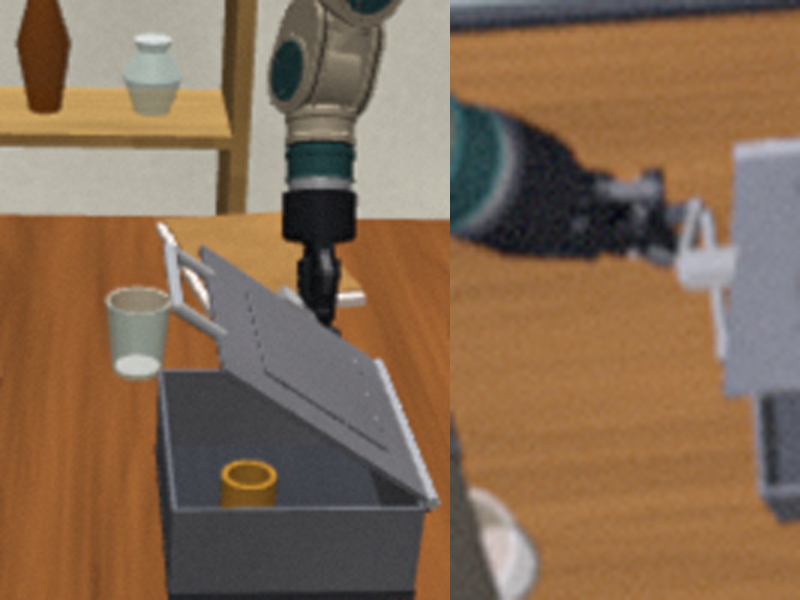

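The stay is broken and the lid is sinking, at about 45°. I'll withdraw up and left along the tool axis.

```bash
for i in 1 2; do python3 -m inch '{"rot":[[0,0,0],[0,0,0],[0,0,0],[0,0,0],[0,0,0]],"translation":[[0,0,-20],[0,0,-20],[0,0,-20],[0,0,-20],[0,0,-20]],"gripper":[-1,-1,-1,-1,-1]}'; done
for i in 1 2 3 4 5; do python3 -m inch '{"rot":[[0,0,0],[0,0,0],[0,0,0],[0,0,0],[0,0,0]],"translation":[[0,0,0],[0,0,0],[0,0,0],[0,0,0],[0,0,0]],"gripper":[-1,-1,-1,-1,-1]}' | grep -E "time|ee_pos|contact"; done
python3 - <<'E'
from h import *
a=viewer.read_camera("side");t=viewer.read_camera("top")
b=cv2.resize(t[80:280,150:400],(400,320),interpolation=cv2.INTER_CUBIC);a=cv2.resize(a[130:330,150:400],(400,320),interpolation=cv2.INTER_CUBIC)
cv2.imwrite("pics/g9.png",np.hstack([a,b]))
E
```

```text
time: 22.42
ee_pos: [0.646, 0.2759, 0.2317]
ee_rot: [0.002, -0.004, 0.969, -0.247]
contact_force: [0.9, -0.6, 0.6]
grip_width: 0.0001
time: 22.83
ee_pos: [0.6455, 0.324, 0.3195]
ee_rot: [0.002, -0.004, 0.969, -0.247]
contact_force: [0.7, -0.2, -0.0]
grip_width: 0.0001
time: 23.25
ee_pos: [0.644, 0.3225, 0.3175]
contact_force: [0.1, 0.1, 0.1]
time: 23.67
ee_pos: [0.6442, 0.3234, 0.3194]
contact_force: [0.4, 0.5, 0.2]
time: 24.08
ee_pos: [0.6442, 0.3234, 0.3194]
contact_force: [0.9, 0.2, -0.5]
time: 24.5
ee_pos: [0.6442, 0.3234, 0.3194]
contact_force: [-0.4, 0.7, 0.9]
time: 24.92
ee_pos: [0.6442, 0.3234, 0.3194]
contact_force: [-0.2, 0.3, 0.8]
```

View pics/g9.png

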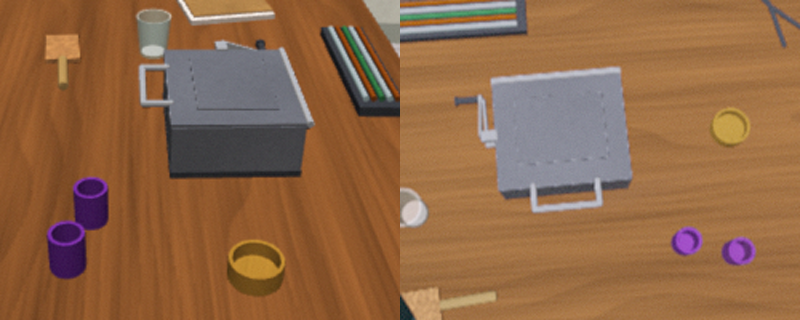

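The lid looks shut, with the handle at (155,85) in the side crop, and the other objects appear unmoved. I'll do a numeric comparison against the first picture, then hand in.

Run:
```python
from h import *
from station import job
for n,(y0,y1,x0,x1) in {"side":(155,245,232,345),"top":(118,215,182,298)}.items():
    d=cv2.absdiff(viewer.read_camera(n),cv2.imread(f"pics/{n}0.png")).max(2)
    print(n,"chest px changed>40:",int((d[y0:y1,x0:x1]>40).sum()), "rest bbox:",cv2.boundingRect((d[230:]>60).astype(np.uint8)) )
    if n=="side": print("tumbler/paddle diff",int((d[135:185,175:258]>40).sum()),"dish",int((d[275:320,285:335]>40).sum()))
print(job.close_job())
```

```text
side chest px changed>40: 0 rest bbox: (231, 35, 18, 26)
tumbler/paddle diff 0 dish 0
top chest px changed>40: 0 rest bbox: (0, 0, 317, 154)
the job is handed in; nothing more can be done
None
```

The tall brass mould is inside the chest with the lid fully shut, and the job was handed in at about 25 s of the 72 s allowed.

- **Lid up:** I raised it until the stay was tight and eased it down. The pictures showed the knee bowed forward, and the lid held by itself after I let go.
- **Mould:** I set it down on the chest floor, where the force rose to 16 N. A picture after release showed it upright.
- **Lid shut:** I pushed the knee pin back over centre with closed fingers and pulled clear while the lid sank shut. The push briefly reached about 31 N on the fingertips, more than the 2–5 N expected.

**Last checks:**
- **Chest area:** no pixel changed by more than the threshold from the first pictures in either view, so the lid is shut and the stay is folded.
- **Other objects:** the tumbler, paddle and dish areas showed no change in the side view. The side view below the chest changed only at the mould's old place. The larger change in the top view covers much of the frame; I put it down to the arm's new position and did not look into it further.
- **Robot:** it ended clear of everything, with contact forces under 1 N.
- **Not checked:** the mould cannot be seen with the lid shut. It was last seen upright, in a picture taken as the lid was falling.

I viewed 12 pictures, two over the budget of 10.

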